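# Fit the pin bar into the punch die

## Task

Take the seven-pin punch bar out of its rest, lower it into the punch die so that every pin enters its own slot, and press it fully home until the spring catches at both ends snap over it, then let go. The slotted guide can stand a little to either side of the middle of the die's bed, so feel for the slots gently and do not ram the pins; leave the other things on the bench where they lie.

Things in the scene. Friction and masses are not known exactly. Their poses are not given: they have to be found in the camera images.
- pin_bar: Punch pin bar, loose, about 0.33 kg: aluminium bar 16 mm wide (x), 104 mm long (y), 16 mm high, with a tongue 14 mm wide, 6 mm high running on to y = +-60 mm at each end. 7 steel pins hang below it in a row along y. Origin: middle of the bar's underside (seat face, where the pins begin); z up, y along the row. It is the same after half a turn.
- bar_grip (a point): Middle of the pin bar's dark grip rib, 30 mm above the bar's origin. The rib is 16 mm wide (x), 60 mm long (y) and spans 16 to 42 mm above the origin; grip it across x.
- bar_tips (a point): Middle of the row of pin tips, 22 mm below the bar's origin. 7 flat pins, pitch 14.3 mm, each 7 mm along y, 4 mm along x, 22 mm long, the last 2 mm tapered by 0.7 mm a side.
- bar_rest: Grey storage rest, fixed, 60 x 150 mm (x, y): two end posts with low lips, on which the bar's tongues stand, seat face 35 mm above the origin, pins hanging free between. The lips end 9 mm above the seat face. Origin: middle of the underside; y along the bar.
- punch_die: Punch die, fixed: grey bed 84 x 206 mm (x, y), a steel paper ledge at its -x side (out to x = -90 mm, top 28 mm high), a thumb screw at its +y end (out to y = 122 mm). On the bed, in rails along y, stands the slotted steel guide. Bar home: pin_bar origin 44 mm above this origin. Origin: middle of the bed's underside; z up, y along the row.
- die_mid (a point): Middle of the bed at the height of the guide's flat top (44 mm above the bed's underside). The guide (34 x 152 mm) has 7 slots in a row along y, pitch 14.3 mm, each 9 mm along y, 6.4 mm along x, 28 mm deep. Its row passes through this point, but its middle is clamped anywhere up to 7 mm to either side along y: this offset is not measured, find it by feel or by eye.
- die_catches (a point): Height of the catches, 10 mm above the guide's top. Dark cheeks rise 18 mm at the guide's ends, inner faces at y = +-62 mm of the guide, each with a brass spring catch. Pins go in 8 mm freely, then these resist with 10 to 20 N over some 4 mm; past them they snap over the tongues and draw the seat face onto the guide's top. Over 60 N between bar and die harms the pins: touch down at 20 mm/s or less.
- spare_bar: A shorter spare bar with 4 pins, 84 mm long, loose, lying on its side at the back; not used. Origin: middle of its seat face.
- hex_key: Black hex key, 28 x 92 x 5 mm, loose on the bench; not used. Origin: middle of its underside.
- blue_clip: Small blue spring clip, 21 x 44 x 24 mm, loose on the bench; not used. Origin: middle of the underside.
There are look-alikes about, which are no part of the job. Leave any orange look-alike of the pin_bar alone.

How it is judged:
By the outcome, as a careful person would: the job done as asked, in the order asked, and still so for the second after the job is handed in, with the robot touching nothing.
It also fails if it takes over 58 s, if anything falls off the work surface, if the arm or the gripper's body presses on something with over 40 N, if the wrist force passes 120 N, or if a joint passes its speed limit or range.

## Robot

A 6-joint arm with a two-finger parallel gripper is mounted at the origin on the work surface; the furniture and walls round the work are solid. World frame = base frame: x ahead of the robot, y to its left, z up, the work surface at z = 0. Lengths are in m, angles in rad, forces in N, time in s.
With the tool pointing down it reaches from about 0.25 to 0.725 m from the base axis. Payload 4 kg.
Tool frame: the origin (TCP) lies midway between the tips of the shut fingers; the grasp point (between the pads) lies 19 mm behind it; z points along the fingers, x is the direction in which the jaws open and shut, and the axes are right-handed (so a half turn about z gives the same grasp; the last joint's range is limited). The gripper opens to 85 mm and grips with 20 to 120 N. Pads are 22 mm wide; open, the fingers measure 114 mm over their backs; the gripper's body (76 mm by 85 mm) begins 54 mm behind the grasp point. The pads swing forward as they close: fully open they stand 13 mm farther back than shut.
Start: joints at [0, 0.241, 0.005, 1.335, 0, 1.571], TCP at [0.5, -0, 0.201] pointing down, gripper open.
Joint ranges: [-2.72, 2.72], [-1.05, 1.87], [-1.09, 1.28], [-1.99, 2.15], [-1.42, 1.44], [-3.14, 3.14]. Speed limits (rad/s): [2.79, 2.79, 3.14, 3.14, 3.14, 3.14].

## Interface

Orientations are given as a unit quaternion [x, y, z, w].
In Python, from rig import env, capture, camera_info gives the robot as it stands.
- The arm moves only by the shell command python3 -m inch 'ROWS'. ROWS is JSON, one flat list of numbers, 7 for each row, row after row: the turn, a rotation vector about the world's x, y, z in degrees, then the shift along the world's x, y, z in m, then the finger opening in m, from 0 to 0.0854. In form: [wx, wy, wz, tx, ty, tz, grip, wx, wy, wz, tx, ty, tz, grip, ...]. A call has 1 to 10 rows; each row shifts and turns the commanded pose from where the row before left it; what a row does not reach is not made up. A row lasts 1/12 s, in which the tool goes at most 41.7 mm and 7.16 degrees, less where a joint would pass 70% of its speed; a pose out of reach is approached as far as the arm can. A call with a gripper value outside its range is refused whole. The fingers move at their own pace and stop on an object; the grip force is fixed at half the most. Time passes only in rows, so rows that do not move let the fingers close. It gives the time, the measured TCP pose, the force and the opening at its end, in the units of the state.
- env.get_state(): the state, without advancing time (a new reading comes with each control period).
- capture(name): name is "scene" or "side" or "wrist"; returns the picture (400x640x3 uint8, red, green, blue); there is no depth.
- camera_info(name): a dict with "fx", "fy", "cx", "cy" (pixels), "cam_to_world" (4x4, takes a point from camera to world coordinates). Camera axes: x right, y up, looking along -z (the intrinsics and any distortion apply to the point x, -y, -z); pixel columns grow to the right and rows downward; lengths in m; the calibration is good to about 2 mm. A picture is of the moment at which its call begins: read the wrist's pose just before it. camera_info takes no time and is no camera call; for the wrist camera it gives the pose at the moment of the call.
- env.sign_off(): hands the job in, once; it reports no verdict.
The state is a dict: "t": time; "joint_positions": joint angles; "joint_velocities": joint speeds; "joint_torque": joint torques, N m; "tcp_pos": TCP position; "eef_rot": TCP orientation; "force": force on the tool from outside, world axes, zero at the start; "wrist_torque": the same for the moment, N m; "width": finger opening in m.
Only numpy, scipy, OpenCV 4.12 (cv2) and the standard library are available. Lean on these libraries where they do the work, as an engineer would, in place of code of your own. Each camera call takes 0.05 s, during which the arm holds its last target.

## Working session

There is one attempt and no reset: what is moved stays moved. The work goes in short steps, Python scripts to look and compute and a shell command to move; the robot and the scene stay as the last step left them, time stands still between calls to the robot, and variables do not carry over. Pictures are saved under pics/ and viewed, and the job is handed in when it is done.

```bash
ls; mkdir -p pics; python3 - <<'E'
from rig import env,capture,camera_info
import cv2
for n in ["scene","side","wrist"]:
    im=capture(n); cv2.imwrite(f"pics/{n}0.png",im[:,:,::-1])
    c=camera_info(n); print(n,c)
s=env.get_state(); print(s)
E
```

```text
pics
scene {'fx': 466.6247053243685, 'fy': 466.6247053243685, 'cx': 318.54753151236446, 'cy': 199.16377613853288, 'cam_to_world': array([[-8.66251398e-01,  3.16395601e-01, -3.86655324e-01,
        -4.54372777e-02],
       [-4.99608290e-01, -5.49001001e-01,  6.70066755e-01,
         7.86010171e-01],
       [-2.67986418e-04,  7.73622469e-01,  6.33646750e-01,
         8.61582060e-01],
       [ 0.00000000e+00,  0.00000000e+00,  0.00000000e+00,
         1.00000000e+00]])}
side {'fx': 374.66037414024055, 'fy': 374.66037414024055, 'cx': 316.49999885938985, 'cy': 202.69843125970303, 'cam_to_world': array([[ 0.96321918,  0.16074573, -0.21533609,  0.23282131],
       [-0.26775726,  0.64180371, -0.71860563, -0.80666369],
       [ 0.02269072,  0.74983252,  0.66123847,  0.75855584],
       [ 0.        ,  0.        ,  0.        ,  1.        ]])}
wrist {'fx': 351.4115631983078, 'fy': 351.4115631983078, 'cx': 318.1751751883989, 'cy': 190.56833872342543, 'cam_to_world': array([[ 9.99997351e-01,  2.22429478e-06,  2.30151903e-03,
         5.00852360e-01],
       [-6.96072876e-04,  9.53460115e-01,  3.01
[... 216 characters left out ...]
0.15, 'joint_positions': array([-8.54612432e-06,  2.41295051e-01,  4.03024878e-03,  1.33520423e+00,
       -2.31231660e-05,  1.57081173e+00]), 'joint_velocities': array([-0.00207627, -0.00320202,  0.00315991,  0.00018526, -0.00226469,
        0.00077064]), 'joint_torque': array([-1.62746033e-03, -3.72633219e+01,  2.52638429e+01,  1.23480460e-02,
       -1.30651040e-05,  1.49362950e-05]), 'tcp_pos': array([ 4.99465609e-01, -1.19939449e-05,  1.99988662e-01]), 'eef_rot': array([ 9.99999650e-01, -1.19661518e-05, -8.36352949e-04,  1.15644474e-05]), 'force': array([-0.13908203, -0.36278391,  0.46284371]), 'wrist_torque': array([ 0.00282621, -0.00873276, -0.00198992]), 'width': 0.08533237326660732}
```

View pics/scene0.png

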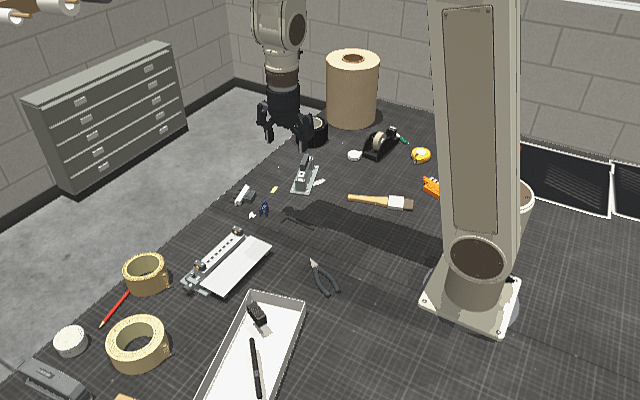

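View pics/side0.png

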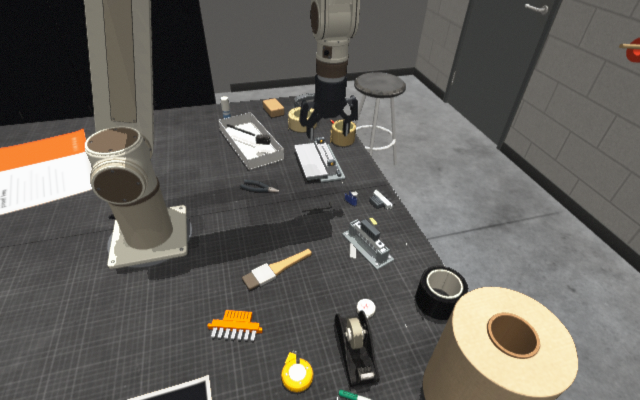

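View pics/wrist0.png

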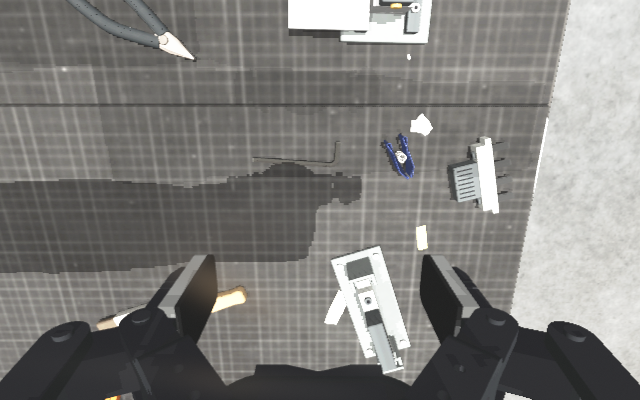

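Candidates seen in the side view: the grey bar in its rest (368,240), the orange look-alike (236,325) and the spare bar (381,200). The die is at (320,160). I'll take close crops to check the choice.

```bash
python3 - <<'E'
import cv2,numpy as np
a=cv2.imread("pics/side0.png");b=cv2.imread("pics/scene0.png");w=cv2.imread("pics/wrist0.png")
f=lambda i,x,y,W,H,s:cv2.resize(i[y:y+H,x:x+W],None,fx=s,fy=s,interpolation=cv2.INTER_CUBIC)
cv2.imwrite("pics/c1.png",np.vstack([np.hstack([f(a,330,200,80,75,5),f(b,275,140,80,75,5)]),np.hstack([f(a,280,120,80,75,5),f(b,180,220,100,75,4)[:, :400].copy() if 0 else cv2.resize(f(b,180,220,100,75,4),(400,375))])])[:750][:, :800][:600*2] if 0 else np.vstack([np.hstack([f(a,330,200,80,60,5),f(b,275,145,80,60,5)]),np.hstack([f(a,285,125,80,60,5),f(b,180,225,100,75,4)])]))
cv2.imwrite("pics/c2.png",f(w,310,230,120,150,4))
E
```

```text
(no output)
```

View pics/c1.png

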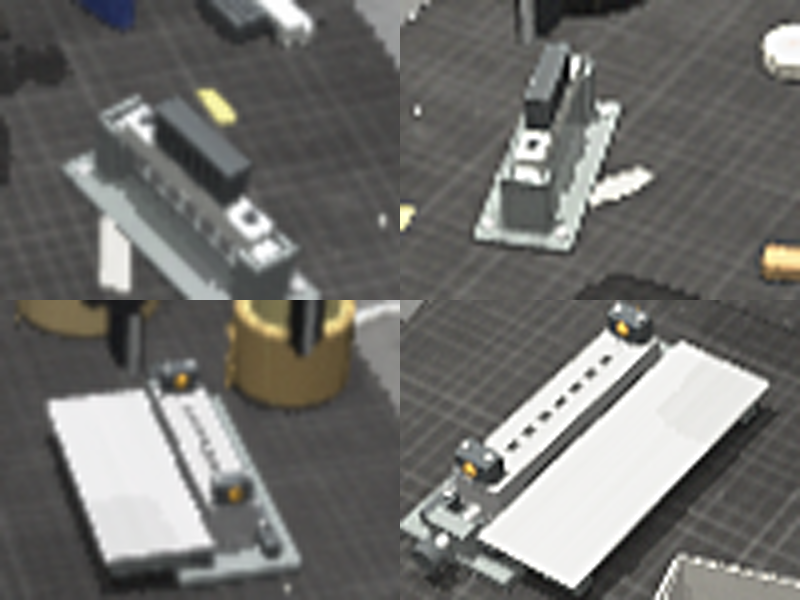

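View pics/c2.png

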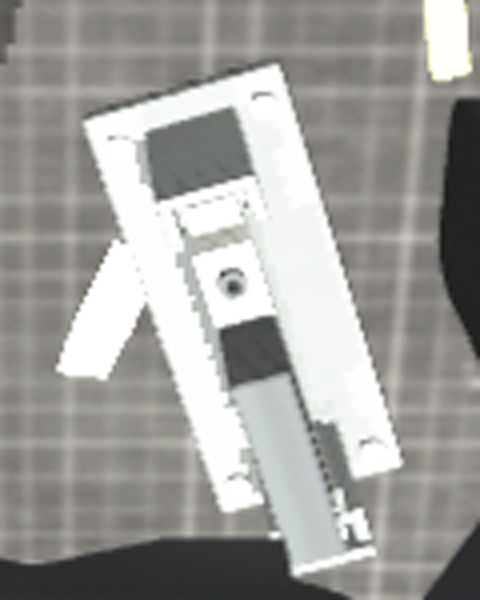

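The bar in its grey rest shows at wrist (370,310), with dark grip rib, seven pins and light tongues, so it is the wanted one. The die has its ledge on the robot side, with guide and slots clear. Next come rough positions.

```bash
cat > h.py <<'E'
import numpy as np,cv2
from rig import env,capture,camera_info
def ray(c,u,v):
    T=c["cam_to_world"]; d=np.array([(u-c["cx"])/c["fx"],-(v-c["cy"])/c["fy"],-1.])
    return T[:3,3],T[:3,:3]@d
def pz(c,u,v,z):
    o,d=ray(c,u,v); return o+d*(z-o[2])/d[2]
def proj(c,P):
    T=c["cam_to_world"]; p=(np.asarray(P)-T[:3,3])@T[:3,:3]
    return np.stack([c["cx"]+c["fx"]*p[...,0]/-p[...,2], c["cy"]-c["fy"]*p[...,1]/-p[...,2]],-1)
E
python3 - <<'E'
from h import *
w=camera_info("wrist");s=camera_info("scene");d=camera_info("side")
for n,p,z in [("plate corner",(331,260),.004),("",(380,247),.004),("",(410,346),.004)]:
    print("w",n,pz(w,*p,z).round(3))
# rib top ends 35+42=77: side crop: ends approx 
for u,v in [(163,105),(185,100),(248,160),(228,175)]: print("side rib",pz(d,330+u/5,200+v/5,.077).round(3))
for u,v in [(530,85),(560,88),(565,45),(545,42)]: print("scene rib",pz(s,275+(u-400)/5,145+v/5,.077).round(3))
for u,v in [(512,447),(609,358)]: print("scene slot ends",pz(s,180+(u-400)/4,225+(v-300)/4,.044).round(3))
E
```

```text
w plate corner [ 0.515 -0.125  0.004]
w  [ 0.572 -0.108  0.004]
w  [ 0.617 -0.248  0.004]
side rib [ 0.552 -0.165  0.077]
side rib [ 0.565 -0.164  0.077]
side rib [ 0.58  -0.213  0.077]
side rib [ 0.566 -0.221  0.077]
scene rib [ 0.564 -0.167  0.077]
scene rib [ 0.547 -0.173  0.077]
scene rib [ 0.568 -0.214  0.077]
scene rib [ 0.58  -0.21   0.077]
scene slot ends [0.564 0.256 0.044]
scene slot ends [0.561 0.167 0.044]
```

```bash
python3 -m inch '[0,0,0,0.01,0.036,0,0.085, 0,0,0,0.01,0.04,0,0.085, 0,0,0,0.01,0.04,0,0.085, 0,0,0,0.01,0.04,0,0.085, 0,0,0,0.01,0.04,0,0.085, 0,0,0,0.01,0.036,0,0.085, 0,0,0,0,0,0,0.085, 0,0,0,0,0,0,0.085]'; python3 - <<'E'
from h import *
import json
c=camera_info("wrist"); im=capture("wrist"); cv2.imwrite("pics/die1.png",im[:,:,::-1]); c2=camera_info("wrist")
print(c["cam_to_world"].round(4),abs(c["cam_to_world"]-c2["cam_to_world"]).max())
np.save("die1.npy",c["cam_to_world"])
E
```

```text
t: 0.82
tcp_pos: [0.5595, 0.2339, 0.1992]
eef_rot: [1.0, 0.002, -0.001, 0.001]
force: [0.0, -1.1, 0.3]
width: 0.085
[[ 1.     -0.0036  0.0015  0.5607]
 [ 0.003   0.9531  0.3025  0.3117]
 [-0.0025 -0.3025  0.9531  0.3723]
 [ 0.      0.      0.      1.    ]] 0.002067091892420856
```

View pics/die1.png

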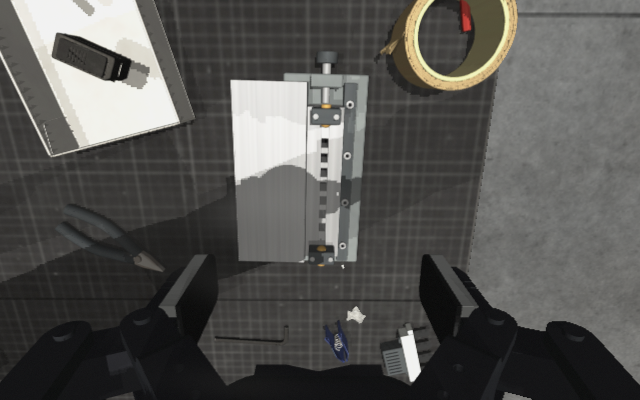

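```bash
python3 - <<'E'
from h import *
c=camera_info("wrist"); im=capture("wrist"); c2=camera_info("wrist"); cv2.imwrite("pics/die2.png",im[:,:,::-1])
np.save("die2.npy",c["cam_to_world"]); print(abs(c["cam_to_world"]-c2["cam_to_world"]).max(), env.get_state()["tcp_pos"])
b=im[:,:,::-1][65:275,275:375]
b=cv2.convertScaleAbs(b,alpha=1.3,beta=0)
b=cv2.resize(b,None,fx=5,fy=5,interpolation=cv2.INTER_CUBIC)
cv2.imwrite("pics/die2a.png",b[:560]);cv2.imwrite("pics/die2b.png",b[490:])
E
```

```text
0.0016272932313561323 [0.55948336 0.23138782 0.20007444]
```

View pics/die2a.png

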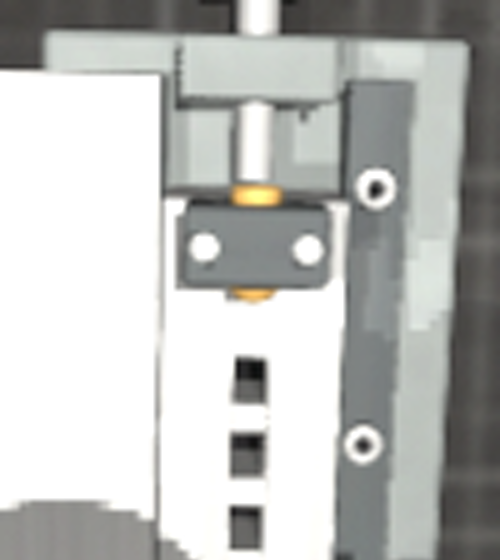

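View pics/die2b.png

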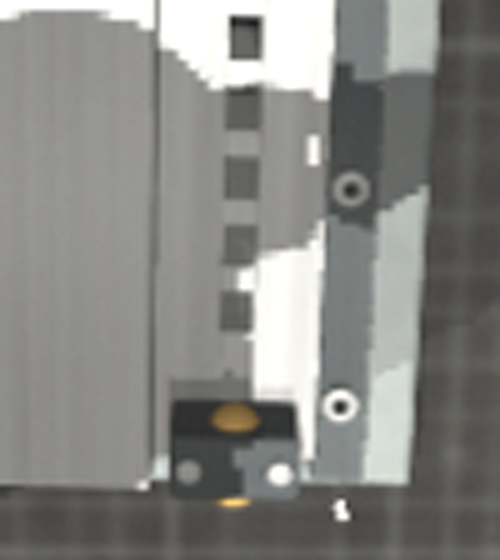

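```bash
python3 - <<'E'
from h import *
c=camera_info("wrist"); c["cam_to_world"]=np.load("die2.npy"); print(c["cam_to_world"].round(4))
X=np.array([(251,380),(247,455),(246,528),(243,599),(241,668),(239,735),(237,801)],float)
P=np.array([pz(c,(x+.5)/5-.5+275,(y+.5)/5-.5+65,.044) for x,y in X])
print((P*1e3).round(1)); print(np.diff(P[:,1])*1e3)
k=np.arange(7)-3; fx=np.polyfit(k,P[:,0],1); fy=np.polyfit(k,P[:,1],1); print(fx,fy,"yaw",np.degrees(np.arctan2(fx[0],-fy[0])))
q=lambda x,y,z:(pz(c,(x+.5)/5-.5+275,(y+.5)/5-.5+65,z)*1e3).round(1)
# guide edges top-left / right, rail etc
print("ledge inner edge", q(162,75,.028),q(152,975,.028))
print("bed corners right", q(468,45,.012),q(408,973,.012), "cheeks top", q(256,246,.062), q(235,960,.062))
E
```

```text
[[ 1.000e+00 -1.600e-03  2.100e-03  5.607e-01]
 [ 9.000e-04  9.531e-01  3.028e-01  3.102e-01]
 [-2.400e-03 -3.028e-01  9.531e-01  3.727e-01]
 [ 0.000e+00  0.000e+00  0.000e+00  1.000e+00]]
[[566.2 255.1  44. ]
 [565.5 240.7  44. ]
 [565.4 226.4  44. ]
 [564.9 212.1  44. ]
 [564.6 197.9  44. ]
 [564.2 183.7  44. ]
 [563.9 169.4  44. ]]
[-14.3274823  -14.31109389 -14.2800466  -14.2312822  -14.16522998
 -14.30013193]
[-3.62632643e-04  5.64953066e-01] [-0.01426187  0.21221046] yaw -1.4565299073553668
ledge inner edge [549.4 309.6  28. ] [545.6 121.2  28. ]
bed corners right [608.5 315.2  12. ] [603.7 113.1  12. ] cheeks top [566.6 281.4  62. ] [563.5 143.2  62. ]
```

The slots fit a row at pitch 14.27 mm (given as 14.3), middle (0.565, 0.212), yaw about −1.4°. Now the same look over the bar.

```bash
python3 -m inch '[0,0,0,0,-0.036,0,0.085, 0,0,0,0,-0.04,0,0.085, 0,0,0,0,-0.04,0,0.085, 0,0,0,0,-0.04,0,0.085, 0,0,0,0,-0.04,0,0.085, 0,0,0,0,-0.04,0,0.085, 0,0,0,0,-0.04,0,0.085, 0,0,0,0.003,-0.04,0,0.085, 0,0,0,0.003,-0.04,0,0.085, 0,0,0,0,-0.04,0,0.085]'; python3 -m inch '[0,0,0,0,0,0,0.085,0,0,0,0,0,0,0.085,0,0,0,0,0,0,0.085]'; python3 - <<'E'
from h import *
c=camera_info("wrist"); im=capture("wrist"); c2=camera_info("wrist"); cv2.imwrite("pics/bar2.png",im[:,:,::-1])
np.save("bar2.npy",c["cam_to_world"]); print(abs(c["cam_to_world"]-c2["cam_to_world"]).max(), env.get_state()["tcp_pos"]); print(proj(c,[.566,-.187,.06]))
b=im[:,:,::-1][100:300,260:380]
b=cv2.resize(b,None,fx=5,fy=5,interpolation=cv2.INTER_CUBIC)
cv2.imwrite("pics/bar2a.png",b[:550]);cv2.imwrite("pics/bar2b.png",b[450:])
E
```

```text
t: 1.75
tcp_pos: [0.5646, -0.1677, 0.2014]
eef_rot: [1.0, -0.001, 0.0, 0.0]
force: [0.8, 0.4, 0.3]
width: 0.0847
t: 2.0
tcp_pos: [0.5648, -0.1652, 0.2009]
eef_rot: [1.0, -0.001, -0.0, -0.0]
force: [0.4, -1.3, -0.1]
width: 0.0851
0.001900644468275024 [ 0.56515322 -0.1641966   0.20098793]
[318.64511768 190.74219074]
```

View pics/bar2a.png

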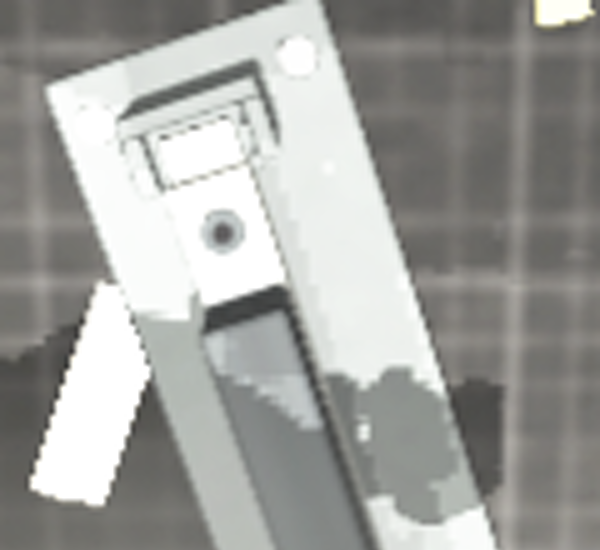

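View pics/bar2b.png

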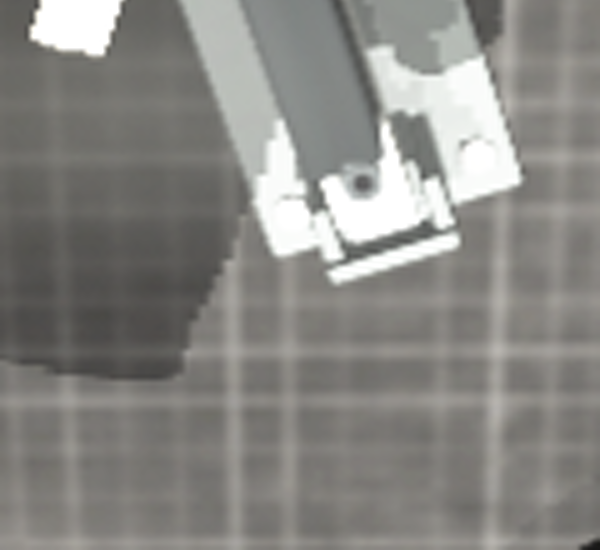

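```bash
python3 - <<'E'
from h import *
c=camera_info("wrist"); c["cam_to_world"]=np.load("bar2.npy")
q=lambda x,y,z:(pz(c,(x+.5)/5-.5+260,(y+.5)/5-.5+100,z)*1e3)
a,b=q(223,232,.051),q(361,632,.051); print("screws",a.round(1),b.round(1),"mid",((a+b)/2).round(1),"len",np.linalg.norm(a-b),"yaw",np.degrees(np.arctan2(-(a-b)[0],(a-b)[1])))
l,r=q(208,338,.077),q(293,308,.077); print("rib end",l,r,((l+r)/2).round(1),np.linalg.norm(l-r))
p=[q(*x,.003) for x in [(47,90),(318,0),(522,632),(278,708)]]; print("plate",np.round(p,1),np.mean(p,0),[np.linalg.norm(p[i]-p[i-1]) for i in range(4)])
e=p[0]-p[3];f=p[1]-p[2];print([np.degrees(np.arctan2(-v[0],v[1])) for v in (e,f)])
# tongue +y end on lip: bright quad corners
t=[q(*x,.041) for x in [(152,135),(242,112)]]; print("tongue end",np.round(t,1))
E
```

```text
screws [ 552.7 -146.3   51. ] [ 579.  -226.7   51. ] mid [ 565.9 -186.5   51. ] len 84.61501045156098 yaw 18.062747408928164
rib end [ 550.92639519 -160.12184448   77.        ] [ 565.71302718 -154.84851995   77.        ] [ 558.3 -157.5   77. ] 15.698803686142577
plate [[ 514.6 -125.1    3. ]
 [ 571.  -107.2    3. ]
 [ 617.7 -247.5    3. ]
 [ 561.8 -266.4    3. ]] [ 566.2626441  -186.55095874    3.        ] [np.float64(148.99212853732726), np.float64(59.12304928589557), np.float64(147.93560056351393), np.float64(59.058518877015416)]
[np.float64(18.44954371282462), np.float64(18.426530827543562)]
tongue end [[ 539.3 -129.7   41. ]
 [ 556.2 -125.4   41. ]]
```

Bar centre (0.566, −0.1865), yaw 18.3°, and the sizes agree (screw spacing symmetric, rib end 30 mm from the centre, plate 59×148.5). Turn and go over it.

```bash
python3 -m inch '[0,0,6.1,0.000,-0.0075,-0.03,0.07, 0,0,6.1,0,-0.0075,-0.03,0.07, 0,0,6.1,0.001,-0.0075,-0.02,0.07, 0,0,0,0,0,0,0.07, 0,0,0,0,0,0,0.07]'; python3 - <<'E'
from h import *
c=camera_info("wrist"); im=capture("wrist"); cv2.imwrite("pics/hov.png",im[:,:,::-1])
s=env.get_state(); print(s["tcp_pos"],s["eef_rot"],s["force"])
from scipy.spatial.transform import Rotation as R
print(R.from_quat(s["eef_rot"]).as_matrix().round(4))
E
```

```text
t: 2.47
tcp_pos: [0.566, -0.185, 0.12]
eef_rot: [0.987, 0.158, -0.001, -0.001]
force: [0.3, -0.8, 0.7]
width: 0.0703
[ 0.56732895 -0.18530625  0.12163005] [ 9.87354562e-01  1.58527311e-01  2.42868843e-04 -4.78365234e-05] [-0.39996386 -0.71367828  1.20037705]
[[ 9.497e-01  3.130e-01  5.000e-04]
 [ 3.130e-01 -9.497e-01  2.000e-04]
 [ 5.000e-04 -0.000e+00 -1.000e+00]]
```

View pics/hov.png

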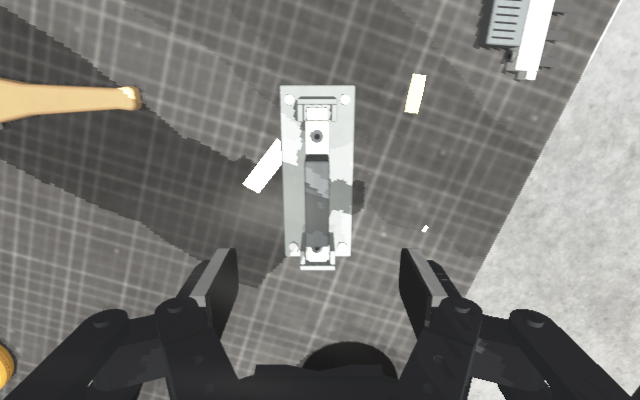

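Aligned; the bar lies square between the jaws. Down.

```bash
python3 -m inch '[0,0,0,-0.001,-0.001,-0.03,0.06, 0,0,0,0,0,-0.025,0.05, 0,0,0,0,0,-0.013,0.045, 0,0,0,0,0,-0.0065,0.045, 0,0,0,0,0,0,0.045, 0,0,0,0,0,0,0.045]'; python3 - <<'E'
from h import *
im=capture("side"); b=im[180:290,310:430,::-1]; im2=capture("scene"); b2=im2[120:230,250:370,::-1]
cv2.imwrite("pics/dn.png",np.hstack([cv2.resize(x,(400,367),interpolation=cv2.INTER_CUBIC) for x in (b,b2)]))
s=env.get_state(); print(s["tcp_pos"],s["force"],s["width"])
E
```

```text
t: 3.02
tcp_pos: [0.5674, -0.1873, 0.0481]
eef_rot: [0.987, 0.159, 0.001, 0.001]
force: [-0.0, -0.2, -0.5]
width: 0.045
[ 0.56777201 -0.18775116  0.04847422] [0.04832186 0.40120214 0.0271368 ] 0.04484082444663156
```

View pics/dn.png

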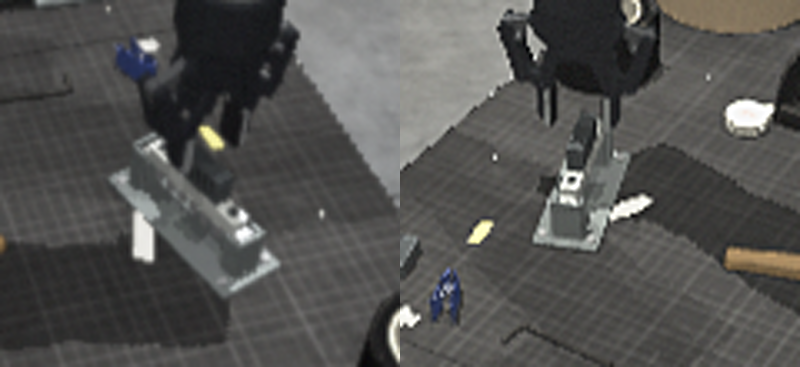

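```bash
python3 - <<'E'
from h import *
for n,(ox,oy),k,o in [("side",(310,180),400/120,0),("scene",(250,120),400/120,400)]:
    c=camera_info(n)
    im=cv2.imread("pics/dn.png")[:, o:o+400].copy()
    cy,sn=np.cos(np.radians(18.4)),np.sin(np.radians(18.4)); X=np.array([cy,sn,0]);Y=np.array([-sn,cy,0]);B=np.array([.566,-.1865,.035])
    T=np.array([.567,-.187,.048])
    for P,col in [(B+Y*.03+[0,0,.042],(0,0,255)),(B-Y*.03+[0,0,.042],(0,0,255)),(B-Y*.03+[0,0,.016],(0,0,255)),(T,(0,255,0)),(T+X*.0225+[0,0,.008],(255,255,0)),(T-X*.0225+[0,0,.008],(255,255,0))]:
        u=(proj(c,P)-[ox,oy])*k; cv2.circle(im,tuple(int(a) for a in u.round()),3,col,-1)
    cv2.imwrite(f"pics/ov_{n}.png",cv2.resize(im,None,fx=1.5,fy=1.5))
a=np.hstack([cv2.resize(cv2.imread(f"pics/ov_{n}.png"),(400,367)) for n in("side","scene")]);cv2.imwrite("pics/ov.png",a)
E
```

```text
(no output)
```

View pics/ov.png

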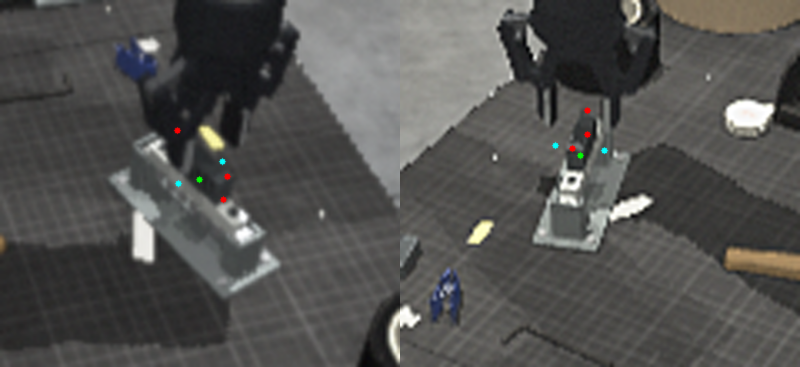

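```bash
python3 - <<'E'
from h import *
im2=capture("scene"); b2=im2[125:185,280:340,::-1]; im=capture("side"); b=im[190:265,335:410,::-1]
cv2.imwrite("pics/dn2.png",np.hstack([cv2.resize(x,(400,400),interpolation=cv2.INTER_CUBIC) for x in (b,b2)]))
s=env.get_state(); print(s["t"],s["tcp_pos"])
E
```

```text
3.2167 [ 0.5673261  -0.18780793  0.04799698]
```

View pics/dn2.png

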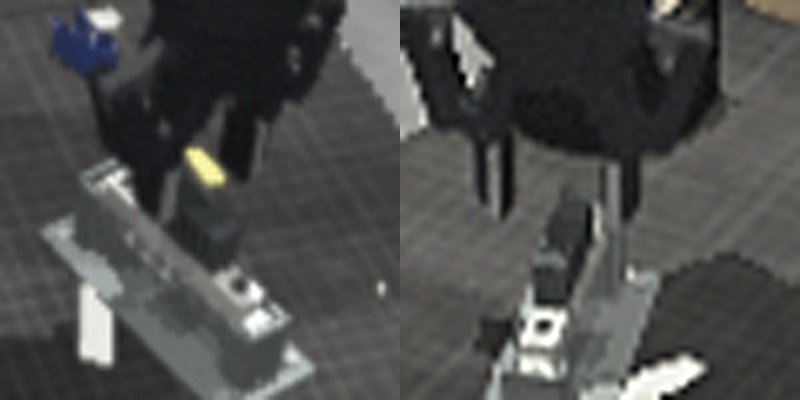

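```bash
python3 - <<'E'
from h import *
def tri(obs):
    A=np.zeros((3,3));b=np.zeros(3)
    for n,u,v in obs:
        o,d=ray(camera_info(n),u,v); d/=np.linalg.norm(d); M=np.eye(3)-np.outer(d,d); A+=M;b+=M@o
    return np.linalg.solve(A,b)
print(tri([("scene",294.2,157),("side",364,231)]), tri([("scene",294.2,157),("side",380,223.5)]))
print(tri([("scene",314.5,157.5),("side",380,223.5)]), tri([("scene",314.5,157.5),("side",364,231)]))
E
```

```text
[ 0.57241725 -0.17835049  0.06840787] [ 0.5959899  -0.18188123  0.07437973]
[ 0.56210523 -0.20735884  0.08738782] [ 0.54037809 -0.2036762   0.08024134]
```

```bash
python3 -m inch '[0,0,0,0,0,0,0.03, 0,0,0,0,0,0,0.022, 0,0,0,0,0,0,0.022, 0,0,0,0,0,0,0.022]'; python3 - <<'E'
from h import *
im2=capture("scene"); b2=im2[125:185,280:340,::-1]; im=capture("side"); b=im[190:265,335:410,::-1]
cv2.imwrite("pics/dn3.png",np.hstack([cv2.resize(x,(400,400),interpolation=cv2.INTER_CUBIC) for x in (b,b2)]))
s=env.get_state(); print(s["t"],s["tcp_pos"],s["force"],s["width"])
E
```

```text
t: 3.55
tcp_pos: [0.566, -0.1875, 0.0463]
eef_rot: [0.987, 0.159, 0.0, 0.0]
force: [-0.6, -0.3, -0.1]
width: 0.0219
3.65 [ 0.56593792 -0.18754343  0.04616872] [ 0.67029056  0.13192048 -0.25030524] 0.021982350334225766
```

View pics/dn3.png

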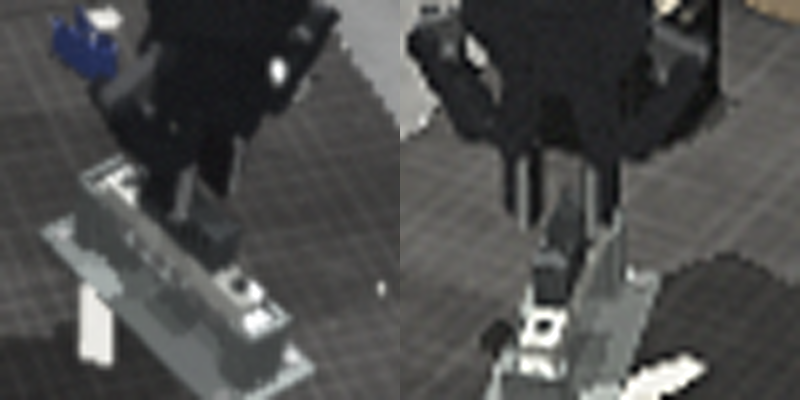

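```bash
python3 - <<'E'
from h import *
def tri(obs):
    A=np.zeros((3,3));b=np.zeros(3)
    for n,u,v in obs:
        o,d=ray(camera_info(n),u,v); d/=np.linalg.norm(d); M=np.eye(3)-np.outer(d,d); A+=M;b+=M@o
    P=np.linalg.solve(A,b); return P.round(4),[np.round(proj(camera_info(n),P)-[u,v],1) for n,u,v in obs]
print(tri([("scene",298,158.75),("side",379.4,225.6)]), tri([("scene",310.75,158.75),("side",370,230.3)]))
im=capture("wrist"); cv2.imwrite("pics/w3.png",im[:,:,::-1])
E
```

```text
(array([ 0.5895, -0.1871,  0.0701]), [array([-0.7, -0.5]), array([-0.8,  0.6])]) (array([ 0.5553, -0.2017,  0.0743]), [array([-1.1, -0.9]), array([-1.4,  1. ])])
```

View pics/w3.png

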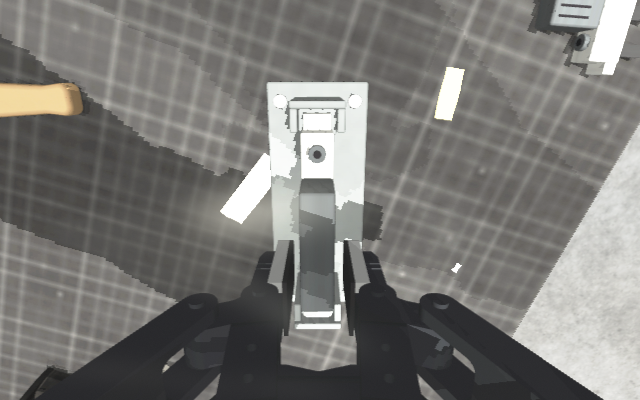

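```bash
python3 - <<'E'
from h import *
from scipy.spatial.transform import Rotation as R
c=camera_info("wrist"); s=env.get_state(); t=s["tcp_pos"]; M=R.from_quat(s["eef_rot"]).as_matrix()
for dz in (0,.01,.02,.03):
  for w in(-.011,.011):
    for y in (-.011,.011): print(dz,w,y,proj(c,t+M@np.array([w,y,-dz])).round(0))
E
```

```text
0 -0.011 -0.011 [295. 212.]
0 -0.011 0.011 [296. 249.]
0 0.011 -0.011 [337. 211.]
0 0.011 0.011 [336. 249.]
0.01 -0.011 -0.011 [294. 219.]
0.01 -0.011 0.011 [295. 258.]
0.01 0.011 -0.011 [338. 219.]
0.01 0.011 0.011 [337. 258.]
0.02 -0.011 -0.011 [293. 227.]
0.02 -0.011 0.011 [294. 268.]
0.02 0.011 -0.011 [339. 227.]
0.02 0.011 0.011 [338. 268.]
0.03 -0.011 -0.011 [291. 236.]
0.03 -0.011 0.011 [292. 279.]
0.03 0.011 -0.011 [341. 236.]
0.03 0.011 0.011 [340. 279.]
```

```bash
python3 - <<'E'
import cv2
a=cv2.imread("pics/w3.png")[170:350,230:410]; cv2.imwrite("pics/w3c.png",cv2.resize(cv2.convertScaleAbs(a,alpha=1.5,beta=20),(600,600),interpolation=cv2.INTER_CUBIC))
E
```

```text
(no output)
```

View pics/w3c.png

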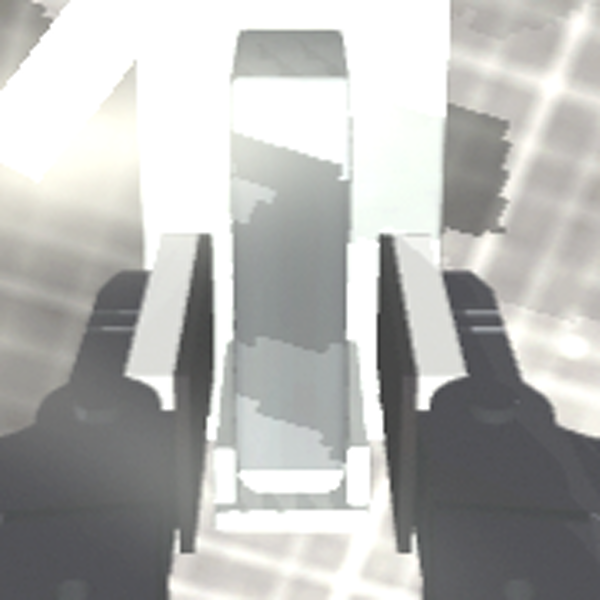

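The rib and rest agree in all views, but both the wrist scale and the side/scene triangulation put the fingertips about 25 mm above the reported TCP, near the rib top. Straddling lower is free of obstacles, so I'll go down slowly and recheck.

```bash
python3 -m inch '[0,0,0,0,0,-0.006,0.03, 0,0,0,0,0,-0.006,0.03, 0,0,0,0,0,0,0.03, 0,0,0,0,0,0,0.03]'; python3 - <<'E'
from h import *
im2=capture("scene"); b2=im2[125:185,280:340,::-1]; im=capture("side"); b=im[190:265,335:410,::-1]
w=capture("wrist")[170:350,230:410,::-1]
cv2.imwrite("pics/dn4.png",np.hstack([cv2.resize(x,(266,266),interpolation=cv2.INTER_CUBIC) for x in (b,b2,w)]))
s=env.get_state(); print(s["t"],s["tcp_pos"],s["force"],s["width"])
E
```

```text
t: 4.03
tcp_pos: [0.5651, -0.1872, 0.0332]
eef_rot: [0.987, 0.159, -0.001, -0.0]
force: [0.6, -0.7, -1.1]
width: 0.0299
4.1833 [ 0.56608067 -0.18751585  0.03420917] [ 0.35972148  0.33092657 -0.17780845] 0.029918211924714378
```

View pics/dn4.png

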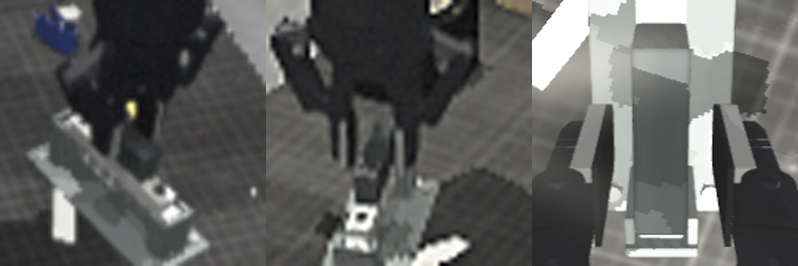

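```bash
python3 -m inch '[0,0,0,0,0,-0.005,0.026, 0,0,0,0,0,-0.005,0.024, 0,0,0,0,0,0,0.024, 0,0,0,0,0,0,0.024]'; python3 - <<'E'
from h import *
im2=capture("scene"); b2=im2[125:185,280:340,::-1]; im=capture("side"); b=im[190:265,335:410,::-1]
w=capture("wrist")[170:350,230:410,::-1]
cv2.imwrite("pics/dn5.png",np.hstack([cv2.resize(x,(266,266),interpolation=cv2.INTER_CUBIC) for x in (b,b2,w)]))
s=env.get_state(); print(s["t"],s["tcp_pos"],s["force"],s["width"])
E
```

```text
t: 4.52
tcp_pos: [0.5654, -0.1873, 0.0236]
eef_rot: [0.987, 0.159, -0.001, -0.0]
force: [-0.0, 0.2, -0.1]
width: 0.024
4.6667 [ 0.56609649 -0.18752627  0.02429426] [-0.2577532  -0.07155404  0.97871651] 0.023993132137533093
```

View pics/dn5.png

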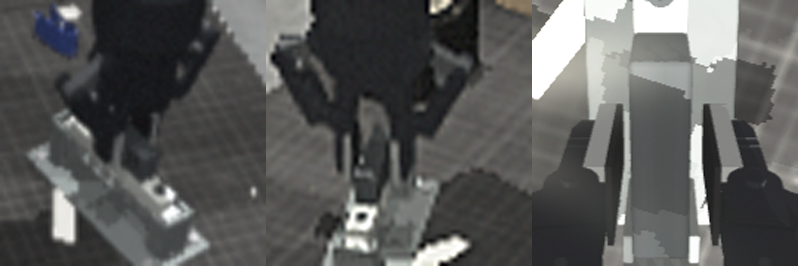

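The pads now span the rib down to about the bar's top. Grip.

```bash
python3 -m inch '[0,0,0,0,0,0,0.012, 0,0,0,0,0,0,0.005, 0,0,0,0,0,0,0.005, 0,0,0,0,0,0,0.005]'; python3 - <<'E'
from h import *
im2=capture("scene"); b2=im2[125:185,280:340,::-1]; im=capture("side"); b=im[190:265,335:410,::-1]
cv2.imwrite("pics/dn6.png",np.hstack([cv2.resize(x,(400,400),interpolation=cv2.INTER_CUBIC) for x in (b,b2)]))
s=env.get_state(); print(s["t"],s["tcp_pos"],s["force"],s["width"])
E
```

```text
t: 5.0
tcp_pos: [0.5662, -0.1876, 0.0245]
eef_rot: [0.987, 0.159, 0.0, 0.0]
force: [-0.1, -0.7, 1.7]
width: 0.015
5.1 [ 0.56618087 -0.18757597  0.02452637] [-1.41150086  0.13277584  2.10970275] 0.01476210781308104
```

View pics/dn6.png

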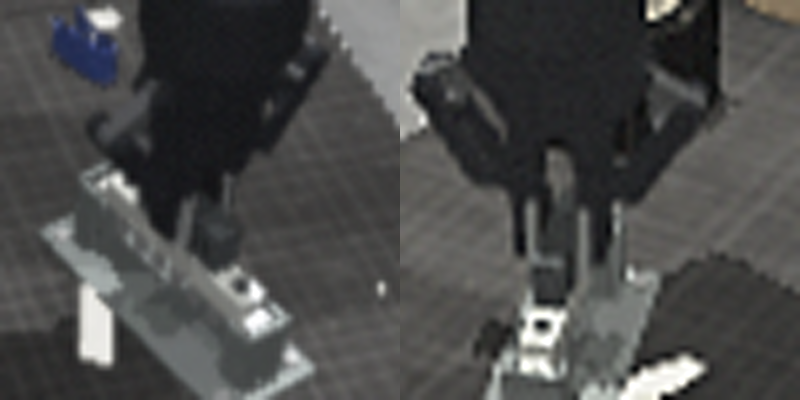

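Gripped at 15 mm opening. Lift.

```bash
python3 -m inch '[0,0,0,0,0,0.004,0.005, 0,0,0,0,0,0.006,0.005, 0,0,0,0,0,0.01,0.005, 0,0,0,0,0,0.02,0.005, 0,0,0,0,0,0.025,0.005, 0,0,0,0,0,0.02,0.005, 0,0,0,0,0,0,0.005]'; python3 - <<'E'
from h import *
im2=capture("scene"); b2=im2[95:185,260:350,::-1]; im=capture("side"); b=im[160:265,325:430,::-1]
cv2.imwrite("pics/l1.png",np.hstack([cv2.resize(x,(400,400),interpolation=cv2.INTER_CUBIC) for x in (b,b2)]))
s=env.get_state(); print(s["t"],s["tcp_pos"],s["force"],s["width"],s["wrist_torque"])
cv2.imwrite("pics/l1w.png",capture("wrist")[:,:,::-1])
E
```

```text
t: 5.68
tcp_pos: [0.5694, -0.1886, 0.1148]
eef_rot: [0.987, 0.159, 0.004, 0.002]
force: [1.8, -1.4, -1.8]
width: 0.0147
5.7833 [ 0.56667019 -0.18770772  0.11006317] [-0.44944652  0.77401141 -3.79368721] 0.014492316263128949 [-0.04921493  0.00364565  0.02279614]
```

View pics/l1.png

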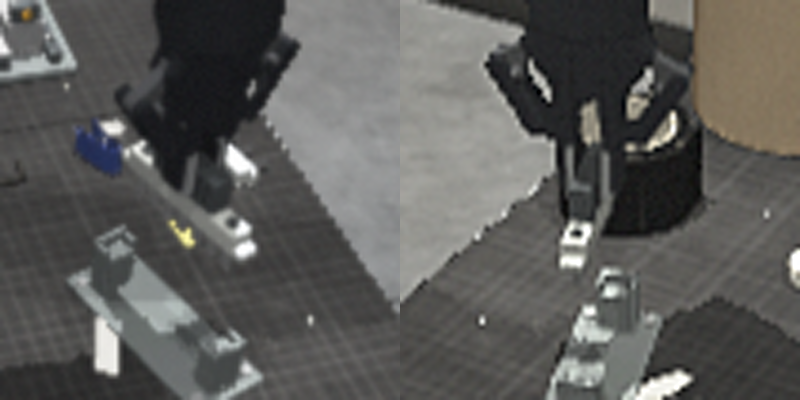

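View pics/l1w.png

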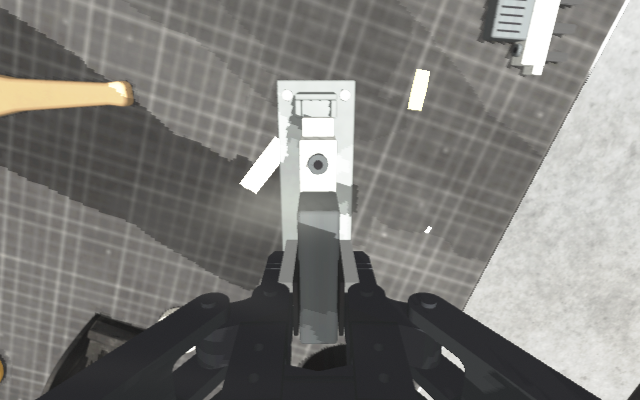

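Lifted cleanly and level, and the load matches 0.33 kg. Carry it over to the die, turning −19.7°.

```bash
python3 -m inch '[0,0,-3,0,0.02,0,0.005, 0,0,-5,0,0.035,0,0.005, 0,0,-5,0,0.04,0,0.005, 0,0,-4,0,0.04,0,0.005, 0,0,-2.7,0,0.04,0,0.005, 0,0,0,0,0.04,0,0.005, 0,0,0,0,0.04,0,0.005, 0,0,0,0,0.04,0,0.005, 0,0,0,0,0.04,0,0.005, 0,0,0,0,0.03,0,0.005]'; python3 -m inch '[0,0,0,-0.001,0.0235,0,0.005, 0,0,0,0,0.01,0,0.005, 0,0,0,0,0,0,0.005, 0,0,0,0,0,0,0.005, 0,0,0,0,0,0,0.005,0,0,0,0,0,0,0.005]'; python3 - <<'E'
from h import *
from scipy.spatial.transform import Rotation as R
s=env.get_state(); print(s["t"],s["tcp_pos"],s["force"],s["width"],s["wrist_torque"],R.from_quat(s["eef_rot"]).as_matrix()[:2,0])
c=camera_info("wrist"); np.save("hd.npy",c["cam_to_world"]); w=capture("wrist"); cv2.imwrite("pics/h1w.png",w[:,:,::-1])
print(abs(camera_info("wrist")["cam_to_world"]-c["cam_to_world"]).max())
cv2.imwrite("pics/h1c.png",cv2.resize(w[60:260,260:380,::-1],None,fx=3,fy=3,interpolation=cv2.INTER_CUBIC))
im2=capture("scene"); b2=im2[180:300,170:290,::-1]; im=capture("side"); b=im[80:190,270:380,::-1]
cv2.imwrite("pics/h1.png",np.hstack([cv2.resize(x,(400,400),interpolation=cv2.INTER_CUBIC) for x in (b,b2)]))
E
```

```text
t: 6.67
tcp_pos: [0.564, 0.1804, 0.1068]
eef_rot: [1.0, -0.011, -0.002, 0.0]
force: [1.2, 0.7, -3.2]
width: 0.0147
t: 7.17
tcp_pos: [0.5648, 0.2092, 0.1087]
eef_rot: [1.0, -0.013, -0.001, 0.0]
force: [-0.3, 0.1, -3.0]
width: 0.0146
7.1667 [0.56484841 0.2092055  0.1087095 ] [-0.33503255  0.0855845  -2.97659327] 0.014613833532543957 [ 0.03801872  0.01328826 -0.01637827] [ 0.99964584 -0.0265912 ]
0.0004703786778456737
```

View pics/h1c.png

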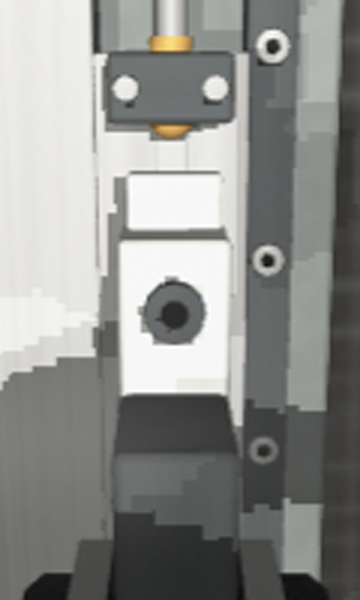

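View pics/h1.png

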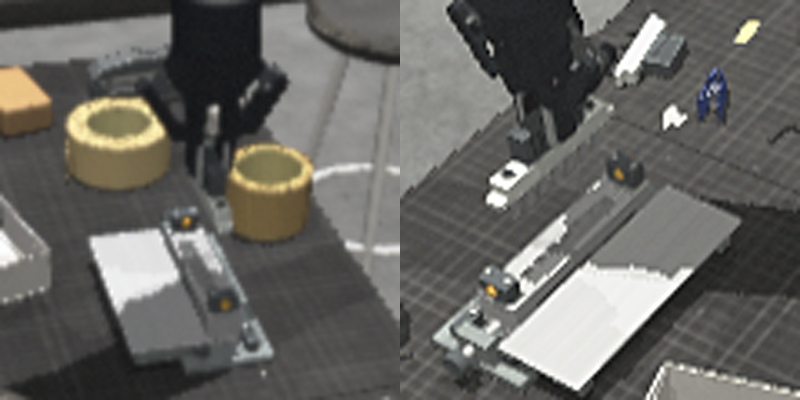

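```bash
python3 - <<'E'
from h import *
c=camera_info("wrist"); c["cam_to_world"]=np.load("hd.npy")
q=lambda x,y,z:(pz(c,(x+.5)/3-.5+260,(y+.5)/3-.5+60,z)*1e3)
zo=.1192
print("screw",q(174,313,zo+.016)); a,b=q(120,240,zo+.016),q(230,240,zo+.016); print("bar end",a,b,(a+b)/2)
a,b=q(128,173,zo+.006),q(220,173,zo+.006); print("tongue end",a,b,(a+b)/2)
# cheek tops
print("cheek screws",q(125,88,.062),q(216,88,.062),"inner edge",q(108,122,.062),q(232,124,.062))
d=camera_info("wrist"); d["cam_to_world"]=np.load("die2.npy")
q2=lambda x,y,z:(pz(d,(x+.5)/5-.5+275,(y+.5)/5-.5+65,z)*1e3)
print("die2: cheek screws",q2(204,247,.062),q2(308,250,.062),"inner edge",q2(180,286,.062),q2(328,288,.062))
print("-y cheek screws",q2(188,472+490,.062),q2(280,474+490,.062))
E
```

```text
screw [566.78420961 252.40496247 135.2       ]
bar end [559.54227352 263.03850517 135.2       ] [574.88243276 262.62388717 135.2       ] [567.21235314 262.83119617 135.2       ]
tongue end [560.54640175 271.19183993 125.2       ] [573.99215131 270.82700732 125.2       ] [567.26927653 271.00942362 125.2       ]
cheek screws [557.5462742 281.5859161  62.       ] [575.77505023 281.08896693  62.        ] inner edge [553.83190763 275.07463154  62.        ] [578.90185225 273.99965006  62.        ]
die2: cheek screws [557.55981368 281.24455145  62.        ] [575.61474418 280.75419111  62.        ] inner edge [553.35701761 274.55357327  62.        ] [579.21608031 274.23943207  62.        ]
-y cheek screws [554.19734918 142.72383691  62.        ] [572.36314794 142.32366042  62.        ]
```

Bar and die now sit in the same picture. The bar centre is about (565.8, 210.7) mm against the guide centre (565.0, 212.1). I'll correct by −0.8/+1.3 mm, go down to about 7 mm above the guide, and recheck.

```bash
python3 -m inch '[0,0,0,-0.0008,0.0013,-0.01,0.005, 0,0,0,0,0,-0.015,0.005, 0,0,0,0,0,-0.012,0.005, 0,0,0,0,0,-0.005,0.005, 0,0,0,0,0,0,0.005,0,0,0,0,0,0,0.005,0,0,0,0,0,0,0.005]'; python3 - <<'E'
from h import *
from scipy.spatial.transform import Rotation as R
s=env.get_state(); print(s["t"],s["tcp_pos"],s["force"],s["width"],s["wrist_torque"],R.from_quat(s["eef_rot"]).as_matrix()[:2,0])
c=camera_info("wrist"); np.save("hd2.npy",c["cam_to_world"]); w=capture("wrist"); 
cv2.imwrite("pics/h2c.png",cv2.resize(w[60:260,230:410,::-1],None,fx=3,fy=3,interpolation=cv2.INTER_CUBIC))
im2=capture("scene"); b2=im2[200:300,180:280,::-1]; im=capture("side"); b=im[90:190,280:380,::-1]
cv2.imwrite("pics/h2.png",np.hstack([cv2.resize(x,(400,400),interpolation=cv2.INTER_CUBIC) for x in (b,b2)]))
E
```

```text
t: 7.9
tcp_pos: [0.5648, 0.2124, 0.0679]
eef_rot: [1.0, -0.012, 0.001, -0.0]
force: [0.4, 0.0, -3.1]
width: 0.0148
7.9 [0.56482217 0.21243926 0.0678798 ] [ 0.39918601  0.02785308 -3.10034873] 0.014844597537976822 [ 0.07632412  0.00199508 -0.02894872] [ 0.99969609 -0.02462051]
```

View pics/h2c.png

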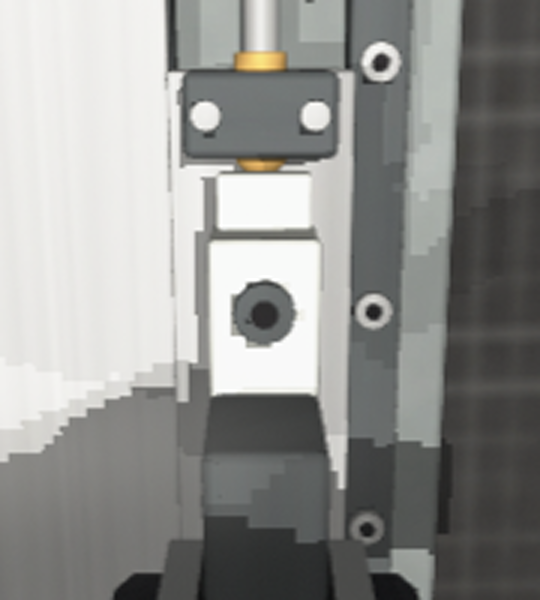

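View pics/h2.png

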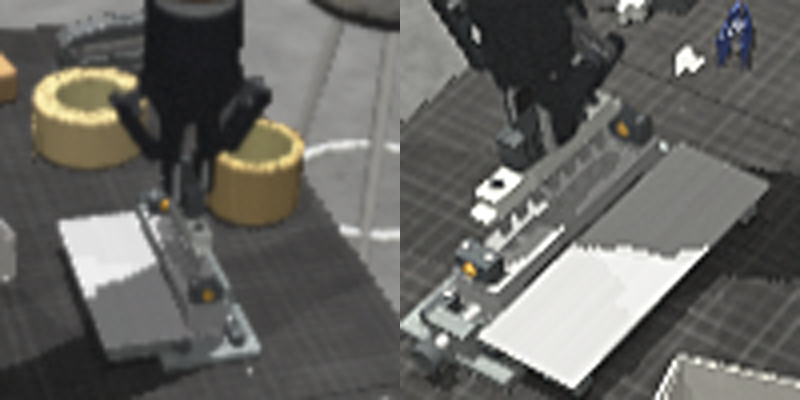

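```bash
cat > m.py <<'E'
from h import *
def meas(npy,zo,scr,be,te,cs,o=(230,60),k=3.):
    c=camera_info("wrist"); c["cam_to_world"]=np.load(npy)
    q=lambda x,y,z:(pz(c,(x+.5)/k-.5+o[0],(y+.5)/k-.5+o[1],z)*1e3)
    yd=np.array([.0250,.9997,0])
    r=[]
    for (p,L,z) in ((scr,42.3,.016),(be,52,.016),(te,60,.006)):
        v=q(*p,zo+z)-yd*L; r.append(v); 
    g=q(*cs,.062)-yd*69.3
    print("bar",np.round(r,1)[:,:2].tolist(),"mean",np.mean(r,0)[:2].round(2),"guide",g.round(2)[:2],"d",(g-np.mean(r,0))[:2].round(2))
E
python3 - <<'E'
from m import *
meas("hd.npy",.1192,(174,313),(175,240),(174,173),(170.5,88),o=(260,60))
for zo in (.0765,.0785): meas("hd2.npy",zo,(264,313),(265,240),(264.5,174),(260,115.5))
E
```

```text
bar [[565.7, 210.1], [565.9, 210.8], [565.8, 211.0]] mean [565.8  210.66] guide [564.93 212.06] d [-0.87  1.39]
bar [[565.5, 212.9], [565.7, 213.8], [565.6, 213.9]] mean [565.63 213.52] guide [564.86 212.03] d [-0.77 -1.49]
bar [[565.6, 213.4], [565.7, 214.1], [565.7, 214.1]] mean [565.64 213.85] guide [564.86 212.03] d [-0.78 -1.82]
```

```bash
python3 -m inch '[0,0,0,-0.0008,-0.0014,0,0.005, 0,0,0,0,0,-0.0015,0.005, 0,0,0,0,0,-0.0015,0.005, 0,0,0,0,0,-0.0015,0.005, 0,0,0,0,0,-0.0015,0.005, 0,0,0,0,0,0,0.005,0,0,0,0,0,0,0.005,0,0,0,0,0,0,0.005]'; python3 - <<'E'
from h import *
s=env.get_state(); print(s["t"],s["tcp_pos"],s["force"],s["wrist_torque"])
c=camera_info("wrist"); np.save("hd3.npy",c["cam_to_world"]); w=capture("wrist"); 
cv2.imwrite("pics/h3c.png",cv2.resize(w[60:260,230:410,::-1],None,fx=3,fy=3,interpolation=cv2.INTER_CUBIC))
im2=capture("scene"); b2=im2[210:290,185:265,::-1]
cv2.imwrite("pics/h3.png",cv2.resize(b2,(560,560),interpolation=cv2.INTER_CUBIC))
E
```

```text
t: 8.72
tcp_pos: [0.5634, 0.2109, 0.0612]
eef_rot: [1.0, -0.012, -0.0, 0.0]
force: [1.2, -1.1, -3.1]
width: 0.0151
8.7167 [0.56338821 0.21092605 0.06116371] [ 1.18660417 -1.08725803 -3.11912593] [ 4.29021923e-05  2.40909487e-02 -9.08624041e-04]
```

View pics/h3c.png

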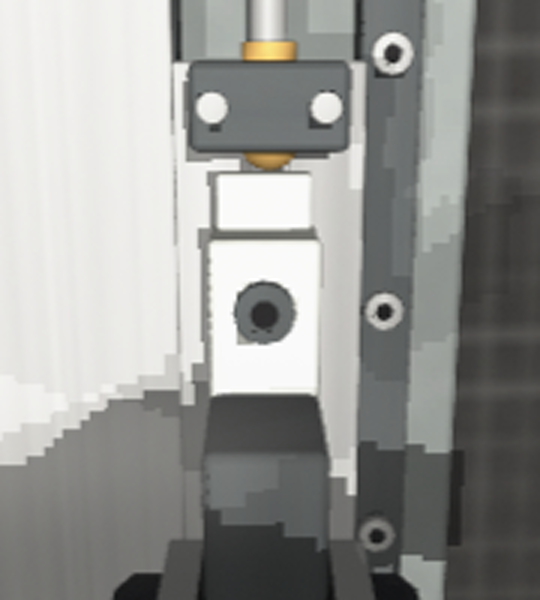

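View pics/h3.png

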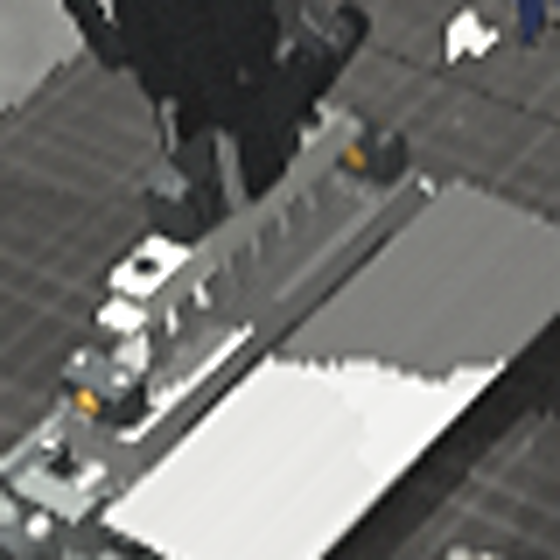

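```bash
python3 - <<'E'
from m import *
for zo in (.0705,.0718): meas("hd3.npy",zo,(264,313),(265,240),(264.5,174),(269,107.5))
s=env.get_state(); print(s["t"],s["tcp_pos"],s["force"])
E
```

```text
bar [[564.1, 211.5], [564.3, 212.3], [564.2, 212.5]] mean [564.23 212.11] guide [564.91 212.  ] d [ 0.68 -0.11]
bar [[564.2, 211.8], [564.3, 212.6], [564.2, 212.6]] mean [564.24 212.33] guide [564.91 212.  ] d [ 0.67 -0.33]
8.8167 [0.56350133 0.2109342  0.06126969] [ 0.04723856 -0.30987614 -3.22149388]
```

```bash
python3 -m inch '[0,0,0,0.0006,-0.0001,-0.0012,0.005, 0,0,0,0,0,-0.0012,0.005, 0,0,0,0,0,-0.0012,0.005, 0,0,0,0,0,-0.0012,0.005, 0,0,0,0,0,-0.0012,0.005, 0,0,0,0,0,-0.0012,0.005, 0,0,0,0,0,0,0.005]';python3 -c "
from h import *
s=env.get_state(); print(s['t'],s['tcp_pos'],s['force'],s['wrist_torque'])"
```

```text
t: 9.4
tcp_pos: [0.5637, 0.2107, 0.0536]
eef_rot: [1.0, -0.012, -0.0, 0.0]
force: [0.1, 0.3, -3.0]
width: 0.0148
9.4 [0.56372683 0.21068971 0.05360956] [ 0.06322829  0.34832166 -3.01086684] [ 0.02701027  0.01743346 -0.01166919]
```

```bash
python3 -m inch '[0,0,0,0,0,-0.001,0.005, 0,0,0,0,0,-0.001,0.005, 0,0,0,0,0,-0.001,0.005, 0,0,0,0,0,0,0.005]';python3 -c "
from h import *
s=env.get_state(); print(s['t'],s['tcp_pos'],s['force'],s['wrist_torque'])
cv2.imwrite('pics/h4.png',cv2.resize(capture('scene')[210:290,185:265,::-1],(560,560),interpolation=cv2.INTER_CUBIC))"
```

```text
t: 9.73
tcp_pos: [0.5638, 0.2107, 0.0507]
eef_rot: [1.0, -0.012, -0.0, 0.0]
force: [-0.1, 0.1, -3.4]
width: 0.0146
9.7333 [0.56381109 0.21074502 0.05072602] [-0.10689851  0.08208814 -3.43600651] [ 0.02205031  0.07115337 -0.00937687]
```

View pics/h4.png

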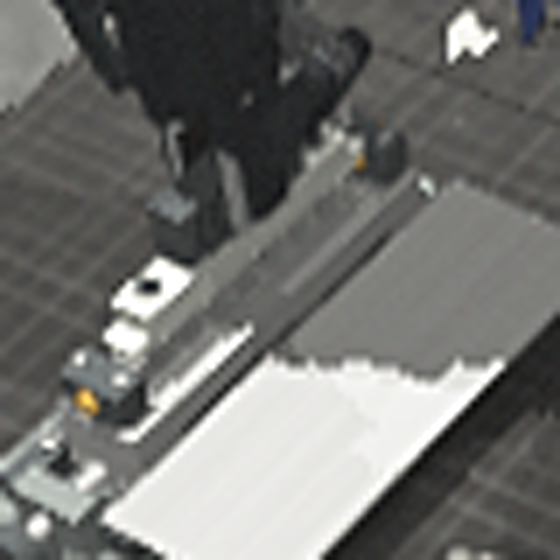

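The pins are some 5 mm in with no side force. Continue towards the catches.

```bash
python3 -m inch '[0,0,0,0,0,-0.0015,0.005, 0,0,0,0,0,-0.0015,0.005, 0,0,0,0,0,-0.001,0.005, 0,0,0,0,0,0,0.005]'; python3 -m inch '[0,0,0,0,0,-0.001,0.005, 0,0,0,0,0,-0.001,0.005, 0,0,0,0,0,0,0.005]'; python3 -c "
from h import *
s=env.get_state(); print(s['t'],s['tcp_pos'],s['force'],s['wrist_torque'])"
```

```text
t: 10.12
tcp_pos: [0.5639, 0.2108, 0.0467]
eef_rot: [1.0, -0.012, -0.0, 0.0]
force: [0.2, 0.3, -1.8]
width: 0.0151
t: 10.37
tcp_pos: [0.5644, 0.2109, 0.0457]
eef_rot: [1.0, -0.012, 0.001, -0.0]
force: [-0.2, -0.1, 1.1]
width: 0.015
10.3667 [0.56439928 0.21090573 0.04567147] [-0.24703987 -0.13925833  1.09791951] [-0.09581672  0.13654128 -0.00568212]
```

```bash
python3 -m inch '[0,0,0,0,0,-0.001,0.005, 0,0,0,0,0,-0.001,0.005, 0,0,0,0,0,0,0.005]'; python3 -m inch '[0,0,0,0,0,-0.001,0.005, 0,0,0,0,0,-0.001,0.005, 0,0,0,0,0,0,0.005]'; python3 -c "
from h import *
s=env.get_state(); print(s['t'],s['tcp_pos'],s['force'],s['wrist_torque'])"
```

```text
t: 10.62
tcp_pos: [0.5647, 0.211, 0.0448]
eef_rot: [1.0, -0.012, 0.001, -0.0]
force: [-2.3, -2.1, 5.6]
width: 0.0145
t: 10.87
tcp_pos: [0.5652, 0.2111, 0.0438]
eef_rot: [1.0, -0.012, 0.002, -0.001]
force: [-1.6, -1.7, 8.9]
width: 0.0146
10.8667 [0.56524113 0.21112205 0.04375444] [-1.55559053 -1.68635991  8.85175798] [-0.00976614  0.54439133  0.00670892]
```

The catches are resisting now, with about 12 N net. Keep pressing gently, easing x back a little.

```bash
python3 -m inch '[0,0,0,-0.0008,0,-0.001,0.005, 0,0,0,0,0,-0.001,0.005, 0,0,0,0,0,0,0.005]'; python3 -m inch '[0,0,0,0,0,-0.001,0.005, 0,0,0,0,0,-0.001,0.005, 0,0,0,0,0,0,0.005]'; python3 -c "
from h import *
s=env.get_state(); print(s['t'],s['tcp_pos'],s['force'],s['wrist_torque'])"
```

```text
t: 11.12
tcp_pos: [0.5654, 0.2109, 0.041]
eef_rot: [1.0, -0.012, 0.003, -0.0]
force: [2.7, -0.8, 3.5]
width: 0.0149
t: 11.37
tcp_pos: [0.5632, 0.211, 0.0361]
eef_rot: [1.0, -0.012, -0.0, -0.0]
force: [3.5, 0.8, -5.0]
width: 0.0146
11.3667 [0.56321754 0.21096859 0.03613996] [ 3.45980185  0.81819923 -4.96552922] [ 0.22139406 -0.99733104  0.07746665]
```

The force fell and the bar was drawn down: snapped. Press the last bit home and look.

```bash
python3 -m inch '[0,0,0,0.0005,0,-0.001,0.005, 0,0,0,0,0,-0.001,0.005, 0,0,0,0,0,-0.001,0.005,0,0,0,0,0,0,0.005]'; python3 -m inch '[0,0,0,0,0,-0.001,0.005, 0,0,0,0,0,-0.001,0.005, 0,0,0,0,0,0,0.005]'; python3 -c "
from h import *
s=env.get_state(); print(s['t'],s['tcp_pos'],s['force'],s['wrist_torque'])
a=cv2.resize(capture('scene')[210:290,185:265,::-1],(400,400),interpolation=cv2.INTER_CUBIC)
b=cv2.resize(capture('wrist')[40:220,230:410,::-1],(400,400),interpolation=cv2.INTER_CUBIC)
cv2.imwrite('pics/h5.png',np.hstack([a,b]))"
```

```text
t: 11.7
tcp_pos: [0.5633, 0.2107, 0.0336]
eef_rot: [1.0, -0.012, -0.0, 0.0]
force: [0.9, 0.9, -2.6]
width: 0.0149
t: 11.95
tcp_pos: [0.5634, 0.2107, 0.0335]
eef_rot: [1.0, -0.012, 0.0, -0.0]
force: [-3.6, -2.4, 7.4]
width: 0.0149
11.95 [0.56338206 0.21069084 0.03352441] [-3.61678513 -2.43896167  7.36120957] [-0.42097823  0.57615133  0.02169729]
```

View pics/h5.png

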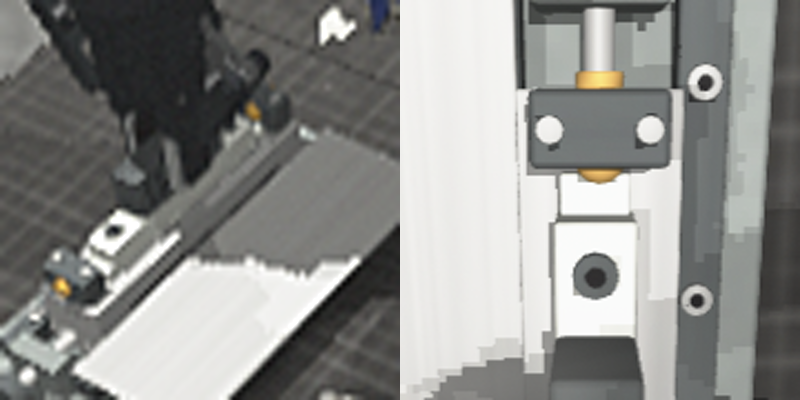

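It bottomed at TCP z 0.0335, just where home was predicted, with the +y catch over the tongue. One firmer push (to about 20 N), then ease off and release.

```bash
python3 -m inch '[0,0,0,0,0,-0.001,0.005, 0,0,0,0,0,-0.001,0.005, 0,0,0,0,0,-0.0005,0.005, 0,0,0,0,0,0,0.005]'; python3 -m inch '[0,0,0,0,0,0.002,0.005, 0,0,0,0,0,0.002,0.005, 0,0,0,0,0,0.0005,0.005, 0,0,0,0,0,0,0.005]'; python3 -m inch '[0,0,0,0,0,0,0.02, 0,0,0,0,0,0,0.026, 0,0,0,0,0,0,0.026, 0,0,0,0,0,0,0.026]'
```

```text
t: 12.38
tcp_pos: [0.5635, 0.2107, 0.0335]
eef_rot: [1.0, -0.012, 0.001, -0.0]
force: [-7.8, -4.1, 19.8]
width: 0.0148
t: 12.72
tcp_pos: [0.5634, 0.2108, 0.0336]
eef_rot: [1.0, -0.012, -0.0, 0.0]
force: [0.6, -0.7, -0.1]
width: 0.0148
t: 13.05
tcp_pos: [0.5638, 0.2109, 0.034]
eef_rot: [1.0, -0.012, 0.0, -0.0]
force: [-0.7, -0.7, 1.0]
width: 0.0257
```

```bash
python3 -m inch '[0,0,0,0,0,0.004,0.03, 0,0,0,0,0,0.01,0.03, 0,0,0,0,0,0.02,0.03, 0,0,0,0,0,0.03,0.03, 0,0,0,0,0,0.035,0.03, 0,0,0,0,0.015,0.035,0.03, 0,0,0,0,0.015,0.03,0.03, 0,0,0,0,0,0,0.03, 0,0,0,0,0,0,0.03]'; python3 -c "
from h import *
s=env.get_state(); print(s['t'],s['tcp_pos'],s['force'])
c=camera_info('wrist');np.save('fin.npy',c['cam_to_world']);w=capture('wrist')[:,:,::-1];cv2.imwrite('pics/f_w.png',w)
a=cv2.resize(capture('scene')[210:290,185:265,::-1],(400,400),interpolation=cv2.INTER_CUBIC)
b=cv2.resize(capture('side')[110:190,280:360,::-1],(400,400),interpolation=cv2.INTER_CUBIC)
cv2.imwrite('pics/f.png',np.hstack([a,b]))
cv2.imwrite('pics/f_wc.png',cv2.resize(w[40:280,240:400],None,fx=2.5,fy=2.5,interpolation=cv2.INTER_CUBIC))"
```

```text
t: 13.8
tcp_pos: [0.5653, 0.2423, 0.2019]
eef_rot: [1.0, -0.012, 0.003, -0.001]
force: [0.1, -1.0, -1.1]
width: 0.0302
13.8 [0.56531841 0.24227277 0.20188323] [ 0.11638071 -1.00624753 -1.05968516]
```

View pics/f.png

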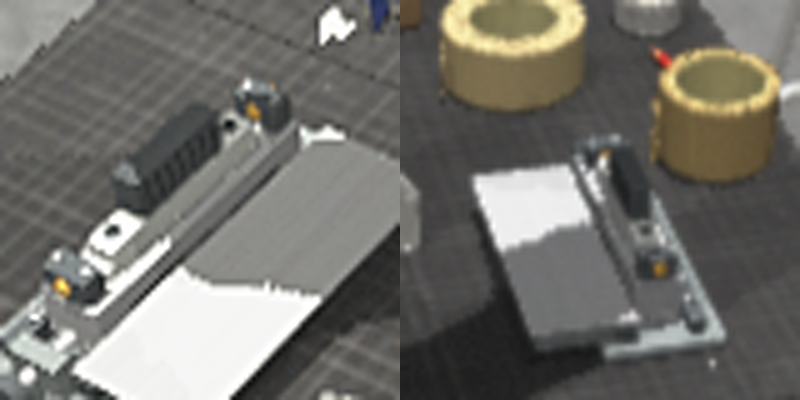

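View pics/f_wc.png

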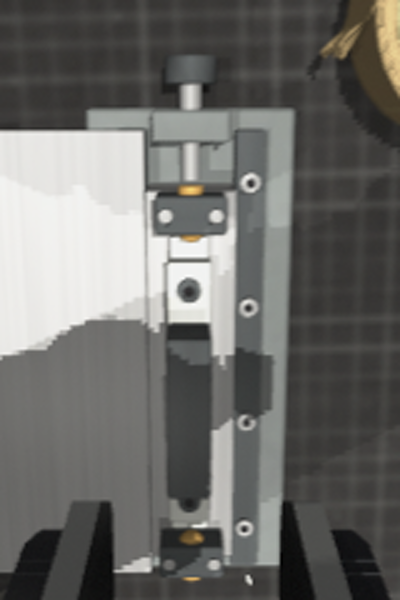

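The bar lies flat on the guide with a brass catch over each tongue, and the gripper is clear. Handing in.

```bash
python3 -c "
from h import *
s=env.get_state(); print(s['t'],s['joint_velocities'].round(3)); print(env.sign_off())"
```

```text
13.95 [-0.006  0.012 -0.013 -0.001  0.001  0.001]
the job is handed in; nothing more can be done
None
```

The seven-pin bar is out of its rest and fully home in the die. I let go, moved the gripper clear and handed the job in at about 14 s, well under the 58 s limit.

**Insertion:** I found the guide's position by eye with the wrist camera. The pins went in at 15 mm/s or less with almost no side force. The catches showed about 12 N at the last reading before they snapped. I then pressed to about 20 N at the seat.

**Last checks:**
- The arm stopped at the height predicted for home, and a firmer push did not move it further.
- After release, all three views show the bar flat on the guide. A brass catch lies over the tongue at each end, though the −y end is seen less clearly.
- I did not go near the hex key, blue clip, spare bar or orange look-alike, but took no final picture of each one.

**One disagreement:** at the rest, the pictures put the fingertips about 25 mm above the TCP height the arm reported. I trusted the pictures and gripped that much lower; the grip held throughout.

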